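# Pack the travel spice rack

## Robot

A 7-joint arm with a two-finger parallel gripper is mounted at the origin on the work surface; the furniture and walls round the work are solid. World frame = base frame: x ahead of the robot, y to its left, z up, the work surface at z = 0. Lengths are in m, angles in rad, forces in N, time in s.
With the tool pointing down it reaches from about 0.4 to 0.85 m from the base axis. Payload 4.5 kg.
Tool frame: the origin (TCP) lies between the finger pads; the fingertips stand r.tip_reach ahead of it and the grasp point (between the pads) lies 11 mm behind it (r.tip_reach is the distance from the TCP to the fingertips, in m); z points along the fingers, y is the line along which they close (so a half turn about z gives the same grasp; the last joint's range is limited). The gripper opens to 88 mm and grips with 3 to 60 N. Pads are 18 mm wide; open, the fingers measure 123 mm over their backs; the gripper's body (75 mm by 187 mm) begins 45 mm behind the grasp point.
Start: joints at [1.306, 0.689, -0.195, 1.565, 0.157, 0.902, -0.215], TCP at [0.184, -0.597, 0.247] pointing down, gripper open.
Joint ranges: [-3.01, 3.01], [-0.46, 2.08], [-1.47, 1.51], [0.13, 2.56], [-1, 4.14], [0.04, 2.09], [-2.66, 2.66]. Speed limits (rad/s): [2.57, 2.57, 3.14, 3.14, 3.14, 3.14, 3.14].

## Interface

Orientations are given as a unit quaternion [x, y, z, w].
In Python, from plant import r, vision, workorder gives the robot as it stands.
- The arm moves only by the tool drive_tool, never from a script. Its argument "targets" is a list of rows, each an object of numbers: "tx", "ty", "tz": the shift along the world's x, y, z in units of 0.03 m (1.0 is 0.03 m); "wx", "wy", "wz": the turn, a rotation vector about the world's x, y, z in units of 60 degrees (1.0 is 60 degrees); "claw": the opening, from -1 (shut) to 1 (fully open). A call has exactly 8 rows; each row shifts and turns the commanded pose from where the row before left it; what a row does not reach is not made up. A row lasts 1/10 s, in which the tool goes at most 50 mm and 8.59 degrees, less where a joint would pass 70% of its speed; a pose out of reach is approached as far as the arm can. A call with a number of a shift or a turn outside -1 to 1 is refused whole. A call with a gripper value outside its range is refused whole. The fingers move at their own pace and stop on an object; "force" is the grip in N (left out, the last holds). Time passes only in rows, so rows that do not move let the fingers close, or fill a call up. It gives the time, the measured TCP pose, the force, the opening and the grip force at its end, in the units of the state.
- r.get_state(): the state, without advancing time (a new reading comes with each control period).
- vision.snapshot(name): name is "side" or "top" or "wrist"; returns a dict with "image" (420x560x3 uint8, blue, green, red), "range_z" (420x560 float32, m along the optical axis (not along the pixel's ray), 0 where there is no reading), "K" (3x3 intrinsics, pixels), "cam_to_world" (4x4, takes a point from camera to world coordinates). Camera axes: x right, y up, looking along -z (the intrinsics and any distortion apply to the point x, -y, -z); pixel columns grow to the right and rows downward; lengths in m; the calibration is good to about 2 mm. A picture is of the moment at which its call begins.
- workorder.finish_job(): hands the job in; it is judged then, once.
The state is a dict: "clock": time; "q": joint angles; "qd": joint speeds; "joint_torque": joint torques, N m; "tool_pos": TCP position; "eef_rot": TCP orientation; "contact_force": force on the tool from outside, world axes, zero at the start; "moment": the same for the moment, N m; "opening": opening from 0.0 (shut) to 1.0 (fully open); "finger_force": force on a finger pad.
Only numpy, scipy, OpenCV 4.12 (cv2) and the standard library are available. Lean on these libraries where they do the work, as an engineer would, in place of code of your own. Each camera call takes 0.05 s, during which the arm holds its last target. There are 200 camera calls.

## Task

Pack the travel spice rack: take the stack of three tins apart and stand each tin in the ring seat made for its size, then lay the wooden bar they were stacked on centrally over the lids, with both ends down in the saddles of the rack's end blocks. Keep the tins upright all the way, leave the lemon and the timer where they are, and let go of everything.

Things in the scene. Friction and masses are not known exactly. Their poses are not given: they have to be found in the camera images.
- tin_small: plain round steel tin with a flat lid, 26 mm diameter, 36 mm tall, closed and rigid, top of the stack at the start, about 60 g. Origin at the centre of its underside, z up along its axis. Smooth: grip it anywhere across its diameter. Yaw does not matter
- tin_medium: plain round steel tin with a flat lid, 42 mm diameter, 36 mm tall, closed and rigid, middle of the stack at the start, about 100 g. Origin at the centre of its underside, z up along its axis. Smooth: grip it anywhere across its diameter. Yaw does not matter
- tin_large: plain round steel tin with a flat lid, 58 mm diameter, 36 mm tall, closed and rigid, bottom of the stack at the start, standing on the middle of the keeper bar, about 160 g. Origin at the centre of its underside, z up along its axis. Smooth: grip it anywhere across its diameter. Yaw does not matter
- keeper: the keeper bar: wood, 280 mm long (its x), 30 wide (y), 16 thick, a brass dot near each end; flat on the table under the tins, about 160 g. Origin: centre of its underside, z up. In the rack its underside is 47 mm above the rack's underside, 3 mm above the lids of the seated tins; 16 mm free play across, between the cheeks. Either way round is right
- rack: wooden rack fixed to the table, 286 mm long (its x), 94 wide (y). Origin: centre of its underside, on the table. Board 8 mm thick with the three seat rings; at each end (x = +-127 to +-143) a block whose top, 47 mm above the table, is the saddle, between two cheeks rising to 61 mm, 46 mm apart (y = +-23). No stop lengthwise. Fingers have free room across the rack (along y) at each seat
- seat_large: pale wooden ring fixed on the rack's board, 82 mm outside, 72 mm bore, 8 mm high (rim 16 mm above the table), bore open down to the board: the seat of the large tin, 14 mm wider than it. Origin on the axis at the ring's underside = the board's top, where a seated tin has its origin. The three rings are in a row along the rack, 84 mm apart, in any order
- seat_medium: pale wooden ring fixed on the rack's board, 82 mm outside, 56 mm bore, 8 mm high (rim 16 mm above the table), bore open down to the board: the seat of the medium tin, 14 mm wider than it. Origin on the axis at the ring's underside = the board's top, where a seated tin has its origin. The three rings are in a row along the rack, 84 mm apart, in any order
- seat_small: pale wooden ring fixed on the rack's board, 82 mm outside, 40 mm bore, 8 mm high (rim 16 mm above the table), bore open down to the board: the seat of the small tin, 14 mm wider than it. Origin on the axis at the ring's underside = the board's top, where a seated tin has its origin. The three rings are in a row along the rack, 84 mm apart, in any order
- lemon: a loose lemon, 71 x 53 x 51 mm, lying beside the bar about 12 cm from the stack; leave alone. Origin at the underside's centre
- timer: a loose round kitchen timer, white over red, 70 mm diameter, 60 mm tall, standing beside the rack about 13 cm from its centre line; leave alone. Origin at the underside's centre
Mind the look-alikes: they are no part of the job. What is shaped like the tin_medium but green or turquoise is not meant.

How it is judged:
By the outcome, as a careful person would: the job done as asked, in the order asked, and still so for the second after the job is handed in, with the robot touching nothing.
It also fails if it takes over 115 s, if anything falls off the work surface, if the arm or the gripper's body presses on something with over 40 N, if the wrist force passes 120 N, or if a joint passes its speed limit or range.

## Working session

There is one attempt and no reset: what is moved stays moved. The work goes in short steps, Python scripts to look and compute and a tool call to move; the robot and the scene stay as the last step left them, time stands still between calls to the robot, and variables do not carry over. Pictures are saved under pics/ and viewed, at most 14 in all, crops included, and the job is handed in when it is done.

Besides the shell and the picture viewer there is one more tool, called after "Call:" as name([rows], argument=value, ...), one row to a line, values as JSON. drive_tool: Moves the arm, as the interface text tells. Its arguments: {"type":"object","properties":{"targets":{"type":"array","items":{"type":"object","properties":{"tx":{"type":"number"},"ty":{"type":"number"},"tz":{"type":"number"},"wx":{"type":"number"},"wy":{"type":"number"},"wz":{"type":"number"},"claw":{"type":"number"}}}},"force":{"type":"number"}},"required":["targets"]}

```bash
mkdir -p pics; ls
cat > h.py <<'E'
import numpy as np, cv2
from plant import r, vision, workorder
def snap(name,fn=None):
    s=vision.snapshot(name)
    if fn: cv2.imwrite('pics/'+fn,s['image']); np.savez('/tmp/'+fn+'.npz',**{k:np.asarray(s[k]) for k in('image','range_z','K','cam_to_world')})
    return s
def cloud(s):
    z=np.asarray(s['range_z']);K=np.asarray(s['K']);T=np.asarray(s['cam_to_world'])
    v,u=np.mgrid[:z.shape[0],:z.shape[1]]
    P=np.stack([(u-K[0,2])/K[0,0]*z,-(v-K[1,2])/K[1,1]*z,-z],-1)
    W=P@T[:3,:3].T+T[:3,3]; W[z<=0]=np.nan
    return W
E
python3 - <<'E'
from h import *
print(r.tip_reach,r.get_state())
for n in('top','side'):
    s=snap(n,n+'0.png'); print(np.round(s['K'],1).tolist(),np.round(s['cam_to_world'],3).tolist())
a=[cv2.imread(f'pics/{n}0.png') for n in('top','side')]
E
```

```text
pics
0.008 {'clock': 0.0, 'q': array([ 1.30577309,  0.68999613, -0.19453866,  1.56633493,  0.15732783,
        0.90250382, -0.21513267]), 'qd': array([-1.46710816e-03,  8.46446334e-05, -4.25094605e-04,  1.28697645e-03,
       -7.53026307e-04, -6.04507743e-04,  6.49754564e-04]), 'joint_torque': array([-3.34521769e-05, -5.27569234e+01, -1.26674362e+00, -1.53427809e+01,
       -5.26182773e-02,  6.86129759e-03,  1.75694131e-04]), 'tool_pos': array([ 0.1837754 , -0.59672526,  0.2459055 ]), 'eef_rot': array([ 9.88851941e-01,  1.48899254e-01, -2.05823719e-04, -8.99584662e-04]), 'contact_force': array([-0.88931515, -0.3060203 , -0.51540475]), 'moment': array([-0.00962372, -0.01503593, -0.03873108]), 'finger_force': 0.0, 'opening': 0.9987684286034038}
[[515.1, 0.0, 275.3], [0.0, 515.1, 211.2], [0.0, 0.0, 1.0]] [[0.203, 0.912, -0.355, 0.05], [-0.979, 0.193, -0.065, -0.087], [0.01, 0.361, 0.932, 1.253], [0.0, 0.0, 0.0, 1.0]]
[[428.2, 0.0, 272.5], [0.0, 428.2, 215.5], [0.0, 0.0, 1.0]] [[0.99, 0.03, -0.135, 0.326], [-0.136, 0.38, -0.915, -1.081], [0.024, 0.925, 0.38, 0.532], [0.0, 0.0, 0.0, 1.0]]
```

View pics/top0.png

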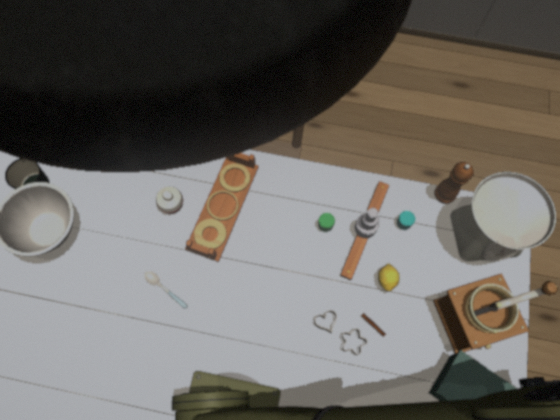

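View pics/side0.png

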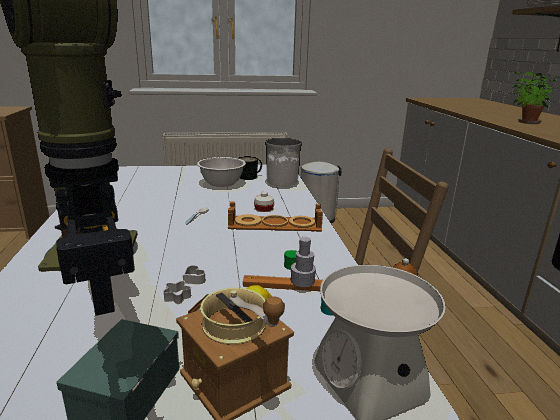

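Top view: the stack is at about (368,222) on the bar running from (349,276) to (382,184). The rack is at (222,206), with rings at (235,178), (222,206) and (210,234). The tin look-alikes are green (327,222) and turquoise (406,219). The lemon is at (389,277) and the timer at (168,200). I choose the grey stack and check it in one close crop.

Run:
```python
from h import *
d=np.load('/tmp/top0.png.npz'); im=d['image']; W=cloud(d)
a=cv2.resize(im[140:290,170:280],None,fx=4,fy=4,interpolation=cv2.INTER_CUBIC)
b=cv2.resize(im[170:290,335:425],None,fx=4.4,fy=5,interpolation=cv2.INTER_CUBIC)[:600]
b=cv2.resize(im[165:285,335:415],None,fx=4.5,fy=5)[:600]
a=im[145:265,170:265]; b=im[170:290,335:430]
cv2.imwrite('pics/c0.png',cv2.resize(np.hstack([a,b]),None,fx=4.2,fy=4.2,interpolation=cv2.INTER_CUBIC))
# height map masks
z=W[...,2]
def rep(n,m):
    p=W[m]; print(n,m.sum(),p.mean(0).round(4),p.min(0).round(4),p.max(0).round(4))
u,v=np.meshgrid(np.arange(560),np.arange(420))
st=(u>335)&(u<396)&(v>175)&(v<285)&~((u>375)&(v>255))
for lo,hi in((.008,.03),(.046,.058),(.082,.094),(.118,.13)):
    m=st&(z>lo)&(z<hi); rep((lo,hi),m)
    if lo<.01:
        c,(w,h),ang=cv2.minAreaRect(W[m][:,:2].astype(np.float32)); print(c,w,h,ang)
        q=W[m][:,:2];e,V=np.linalg.eigh(np.cov(q.T));print('dir',V[:,1])
rk=(u>180)&(u<262)&(v>148)&(v<265)
m=rk&(z>.004)&(z<.07);rep('rack',m); print(cv2.minAreaRect(W[m][:,:2].astype(np.float32)))
for p in((235,178),(222,206),(210,234),(168,200),(389,277),(327,222),(406,219)): print(p,W[p[1],p[0]].round(3))
```

```text
(0.008, 0.03) 905 [ 0.5101 -0.2328  0.0157] [ 0.3861 -0.2972  0.008 ] [ 0.6617 -0.1509  0.0299]
(0.5238537788391113, -0.2379106879234314) 0.2642611563205719 0.1333262026309967 10.163928985595703
dir [-0.97717487  0.2124365 ]
(0.046, 0.058) 180 [ 0.5127 -0.2308  0.0514] [ 0.4947 -0.2634  0.0461] [ 0.5434 -0.2065  0.0577]
(0.082, 0.094) 120 [ 0.5191 -0.2339  0.0872] [ 0.5053 -0.2562  0.0822] [ 0.5444 -0.2149  0.0939]
(0.118, 0.13) 95 [ 0.5235 -0.2344  0.1231] [ 0.5107 -0.247   0.118 ] [ 0.5369 -0.2215  0.1289]
rack 3886 [0.5058 0.135  0.0151] [0.3392 0.011  0.004 ] [0.6878 0.2569 0.0672]
((0.514532744884491, 0.14272241294384003), (0.32062095403671265, 0.21101145446300507), 12.295321464538574)
(235, 178) [0.595 0.123 0.009]
(222, 206) [0.509 0.137 0.013]
(210, 234) [0.43  0.149 0.008]
(168, 200) [0.483 0.267 0.049]
(389, 277) [ 0.401 -0.305  0.046]
(327, 222) [ 0.513 -0.136  0.035]
(406, 219) [ 0.561 -0.33   0.038]
```

View pics/c0.png

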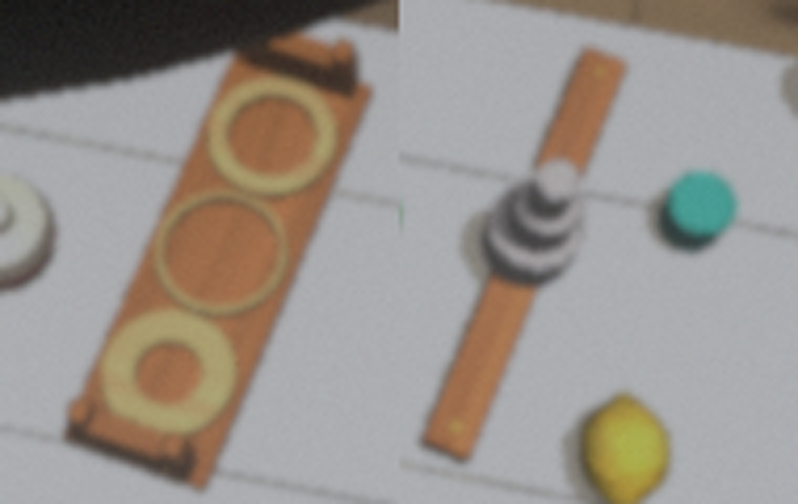

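The crop confirms the grey steel stack, clear of the green and turquoise tins. The rings in the rack crop are medium (272,136), large (221,253) and small (169,372). The bar's dots are at (600,73) and (457,427).

```bash
cat >> h.py <<'E'
def pix(s,u,v,z):
    K=np.asarray(s['K']);T=np.asarray(s['cam_to_world'])
    d=T[:3,:3]@np.array([(u-K[0,2])/K[0,0],-(v-K[1,2])/K[1,1],-1]);o=T[:3,3]
    return o+d*(z-o[2])/d[2]
E
python3 - <<'E'
from h import *
d=np.load('/tmp/top0.png.npz')
a=lambda x,y:(170+x/4.2-.4,145+y/4.2-.4); b=lambda x,y:(335+(x-399)/4.2-.4,170+y/4.2-.4)
R=[pix(d,*a(*p),.016)for p in((272,136),(221,253),(169,372))]
B=[pix(d,*b(*p),.016)for p in((600,73),(457,427))]
for p in R+B: print(p.round(4))
print(np.linalg.norm(R[0]-R[1]),np.linalg.norm(R[1]-R[2]),np.linalg.norm(B[0]-B[1]))
f=lambda v:np.degrees(np.arctan2(v[1],v[0]))
print('rack ang',f(R[0]-R[2]),'bar ang',f(B[0]-B[1]),'bar c',(B[0]+B[1])/2)
print('small top',pix(d,*b(557,180),.124), 'stack corner', R[1])
E
```

```text
[0.5944 0.124  0.016 ]
[0.5108 0.1363 0.016 ]
[0.4292 0.1485 0.016 ]
[ 0.647  -0.2634  0.016 ]
[ 0.4035 -0.2104  0.016 ]
0.08458427782308459 0.08244518888032386 0.2492156756453411
rack ang -8.42885711991854 bar ang -12.273783373892822 bar c [ 0.52526374 -0.23692791  0.016     ]
small top [ 0.52479028 -0.23289462  0.124     ] stack corner [0.51075263 0.13634221 0.016     ]
```

Run:
```python
from h import *
for n in('top','side'):
    W=cloud(np.load(f'/tmp/{n}0.png.npz'));P=W[np.isfinite(W).all(-1)]
    for x0 in(.1,.2,.3,.4,.5,.6,.7):
        print(n,x0,[ (round(float(P[m][:,2].max()),2) if (m:=(P[:,0]>=x0)&(P[:,0]<x0+.1)&(P[:,1]>=y)&(P[:,1]<y+.1)&(P[:,2]<.5)).any() else None) for y in np.arange(-.7,.35,.1)])
```

```text
top 0.1 [None, 0.35, 0.35, 0.01, 0.01, 0.01, 0.02, 0.02, 0.01, 0.01, 0.01]
top 0.2 [0.08, 0.32, 0.12, 0.01, 0.03, 0.03, 0.01, 0.01, 0.02, 0.02, 0.01]
top 0.3 [0.22, 0.22, 0.15, 0.06, 0.05, 0.02, 0.01, 0.01, 0.07, 0.01, 0.01]
top 0.4 [0.22, 0.22, 0.17, 0.06, 0.06, 0.04, 0.01, 0.02, 0.02, 0.07, 0.04]
top 0.5 [0.18, 0.17, 0.18, 0.04, 0.13, 0.04, 0.01, 0.02, 0.03, 0.06, 0.01]
top 0.6 [0.18, 0.18, 0.18, 0.02, 0.02, 0.01, 0.01, 0.07, 0.05, 0.01, None]
top 0.7 [None, None, None, None, None, None, None, None, None, None, None]
side 0.1 [0.5, 0.4, 0.08, 0.0, 0.0, 0.0, 0.0, 0.01, 0.0, 0.0, 0.0]
side 0.2 [0.5, 0.5, 0.12, 0.01, 0.02, 0.02, 0.0, 0.0, 0.01, 0.01, 0.0]
side 0.3 [0.22, 0.22, 0.15, 0.05, 0.05, 0.02, 0.0, 0.0, 0.06, 0.0, 0.0]
side 0.4 [0.22, 0.21, 0.17, 0.05, 0.05, 0.04, 0.0, 0.02, 0.02, 0.06, 0.0]
side 0.5 [0.17, 0.17, 0.17, 0.03, 0.12, 0.04, 0.0, 0.02, 0.02, 0.06, 0.0]
side 0.6 [0.17, 0.17, 0.17, None, None, 0.0, 0.0, 0.06, 0.06, 0.0, 0.0]
side 0.7 [None, None, None, None, None, None, None, None, None, None, None]
```

Call:
drive_tool([
  {"tx": 0.3,"ty": 1,"tz": 0.3,"claw": 1},
  {"tx": 0.3,"ty": 1,"tz": 0.3,"claw": 1},
  {"tx": 0.3,"ty": 1,"tz": 0.3,"claw": 1},
  {"tx": 0.3,"ty": 1,"wz": -0.142,"claw": 1},
  {"tx": 0.3,"ty": 1,"wz": -0.142,"claw": 1},
  {"tx": 1,"ty": 0.6,"wz": -0.142,"claw": 1},
  {"tx": 1,"ty": 0.6,"claw": 1},
  {"tx": 1,"ty": 0.6,"claw": 1},
])

```text
validation failed for argument at $.ta...
```

Call:
drive_tool([
  {"tx": 0.85,"ty": 0.65,"claw": 1},
  {"tx": 0.85,"ty": 0.65,"claw": 1},
  {"tx": 0.85,"ty": 0.65,"claw": 1},
  {"tx": 0.85,"ty": 0.65,"claw": 1},
  {"tx": 0.85,"ty": 0.65,"claw": 1},
  {"tx": 0.85,"ty": 0.65,"claw": 1},
  {"tx": 0.85,"ty": 0.65,"claw": 1},
  {"claw": 1},
])

```text
validation failed for argument at $.ta...
```

Run:
```python
from h import *
s=snap('wrist','w1.png');print(r.get_state()['tool_pos'],r.get_state()['eef_rot'])
W=cloud(s);z=W[...,2]
for lo,hi in((.010,.02),(.048,.057),(.084,.094),(.12,.129)):
    m=(z>lo)&(z<hi)&(abs(W[...,0]-.525)<.16)&(abs(W[...,1]+.234)<.05)
    if m.sum()>5: p=W[m];print(lo,m.sum(),p.mean(0).round(4),p.min(0).round(4),p.max(0).round(4))
```

```text
[ 0.18381242 -0.59690159  0.24611881] [ 9.88855904e-01  1.48874316e-01 -1.51819427e-04 -6.44827763e-04]
```

View pics/w1.png

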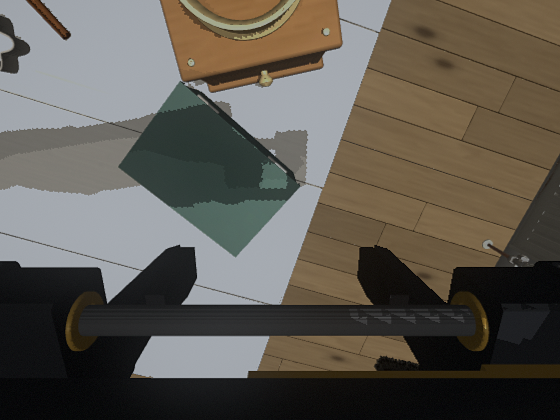

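The moves were refused, so the arm is still at the start. The wrist view shows the grinder (250,40), the dark box (210,170) and the fingers. I'll send full rows instead.

Call:
drive_tool([
  {"tx": 0.3,"ty": 1,"tz": 0.3,"wx": 0,"wy": 0,"wz": 0,"claw": 1},
  {"tx": 0.3,"ty": 1,"tz": 0.3,"wx": 0,"wy": 0,"wz": 0,"claw": 1},
  {"tx": 0.3,"ty": 1,"tz": 0.3,"wx": 0,"wy": 0,"wz": 0,"claw": 1},
  {"tx": 0.3,"ty": 1,"tz": 0,"wx": 0,"wy": 0,"wz": -0.142,"claw": 1},
  {"tx": 0.3,"ty": 1,"tz": 0,"wx": 0,"wy": 0,"wz": -0.142,"claw": 1},
  {"tx": 1,"ty": 0.6,"tz": 0,"wx": 0,"wy": 0,"wz": -0.142,"claw": 1},
  {"tx": 1,"ty": 0.6,"tz": 0,"wx": 0,"wy": 0,"wz": 0,"claw": 1},
  {"tx": 1,"ty": 0.6,"tz": 0,"wx": 0,"wy": 0,"wz": 0,"claw": 1},
])

```text
clock: 0.95
tool_pos: [0.3199, -0.3923, 0.2738]
eef_rot: [0.997, -0.074, -0.0, 0.0]
contact_force: [1.0, -0.3, -0.9]
opening: 1.003
finger_force: 0.0
```

Call:
drive_tool([
  {"tx": 0.86,"ty": 0.66,"tz": 0,"wx": 0,"wy": 0,"wz": 0,"claw": 1},
  {"tx": 0.86,"ty": 0.66,"tz": 0,"wx": 0,"wy": 0,"wz": 0,"claw": 1},
  {"tx": 0.86,"ty": 0.66,"tz": 0,"wx": 0,"wy": 0,"wz": 0,"claw": 1},
  {"tx": 0.86,"ty": 0.66,"tz": 0,"wx": 0,"wy": 0,"wz": 0,"claw": 1},
  {"tx": 0.86,"ty": 0.66,"tz": 0,"wx": 0,"wy": 0,"wz": 0,"claw": 1},
  {"tx": 0.86,"ty": 0.66,"tz": 0,"wx": 0,"wy": 0,"wz": 0,"claw": 1},
  {"tx": 0.86,"ty": 0.66,"tz": 0,"wx": 0,"wy": 0,"wz": 0,"claw": 1},
  {"tx": 0.86,"ty": 0.66,"tz": 0,"wx": 0,"wy": 0,"wz": 0,"claw": 1},
])

```text
clock: 1.75
tool_pos: [0.5262, -0.2339, 0.2735]
eef_rot: [0.997, -0.073, -0.0, -0.0]
contact_force: [0.7, 0.1, -1.0]
opening: 1.001
finger_force: 0.0
```

Run:
```python
from h import *
s=snap('wrist','w2.png');print(r.get_state()['tool_pos'],s['cam_to_world'].round(3).tolist())
W=cloud(s);z=W[...,2]
for lo,hi in((.010,.02),(.048,.057),(.084,.094),(.12,.129)):
    m=(z>lo)&(z<hi)&(abs(W[...,0]-.525)<.16)&(abs(W[...,1]+.234)<.05)
    if m.sum()>5: p=W[m];print(lo,m.sum(),p.mean(0).round(4),p.min(0).round(4),p.max(0).round(4))
```

```text
[ 0.53170206 -0.22818077  0.27350257] [[-0.146, 0.947, 0.286, 0.6], [-0.989, -0.14, -0.041, -0.245], [0.001, -0.289, 0.957, 0.411], [0.0, 0.0, 0.0, 1.0]]
0.01 3514 [ 0.5468 -0.2418  0.0155] [ 0.3873 -0.2808  0.0114] [ 0.6648 -0.1936  0.0191]
0.048 540 [ 0.5361 -0.2359  0.0513] [ 0.4991 -0.2639  0.0485] [ 0.5539 -0.2071  0.0567]
0.084 559 [ 0.534  -0.2381  0.0873] [ 0.5104 -0.2569  0.0846] [ 0.5476 -0.216   0.0935]
0.12 507 [ 0.5258 -0.2353  0.1231] [ 0.5127 -0.2481  0.1203] [ 0.5382 -0.2227  0.1254]
```

View pics/w2.png

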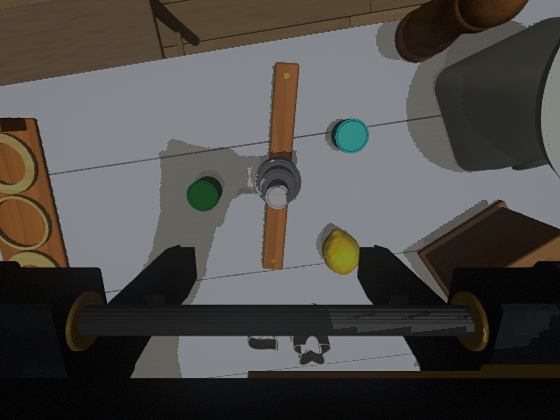

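The wrist view shows the stack on the bar at (277,190), green at (204,194), turquoise at (350,135), lemon at (341,252) and the rack rings at left. I go down on the small tin.

Call:
drive_tool([
  {"tx": 0.03,"ty": -0.03,"tz": -0.5,"wx": 0,"wy": 0,"wz": 0,"claw": 1},
  {"tx": 0,"ty": 0,"tz": -0.9,"wx": 0,"wy": 0,"wz": 0,"claw": 1},
  {"tx": 0,"ty": 0,"tz": -1,"wx": 0,"wy": 0,"wz": 0,"claw": 1},
  {"tx": 0,"ty": 0,"tz": -1,"wx": 0,"wy": 0,"wz": 0,"claw": 1},
  {"tx": 0,"ty": 0,"tz": -1,"wx": 0,"wy": 0,"wz": 0,"claw": 1},
  {"tx": 0,"ty": 0,"tz": -0.7,"wx": 0,"wy": 0,"wz": 0,"claw": 1},
  {"tx": 0,"ty": 0,"tz": -0.4,"wx": 0,"wy": 0,"wz": 0,"claw": 1},
  {"tx": 0,"ty": 0,"tz": 0,"wx": 0,"wy": 0,"wz": 0,"claw": 0.5},
])

```text
clock: 2.6
tool_pos: [0.5253, -0.2355, 0.1073]
eef_rot: [0.997, -0.074, -0.002, -0.0]
contact_force: [0.6, 0.2, -0.0]
opening: 0.933
finger_force: 0.0
```

Call:
drive_tool([
  {"tx": 0,"ty": 0,"tz": 0,"wx": 0,"wy": 0,"wz": 0,"claw": 0},
  {"tx": 0,"ty": 0,"tz": 0,"wx": 0,"wy": 0,"wz": 0,"claw": -0.2},
  {"tx": 0,"ty": 0,"tz": 0,"wx": 0,"wy": 0,"wz": 0,"claw": -0.3},
  {"tx": 0,"ty": 0,"tz": 0,"wx": 0,"wy": 0,"wz": 0,"claw": -0.4},
  {"tx": 0,"ty": 0,"tz": 0,"wx": 0,"wy": 0,"wz": 0,"claw": -0.5},
  {"tx": 0,"ty": 0,"tz": 0,"wx": 0,"wy": 0,"wz": 0,"claw": -0.6},
  {"tx": 0,"ty": 0,"tz": 0,"wx": 0,"wy": 0,"wz": 0,"claw": -0.7},
  {"tx": 0,"ty": 0,"tz": 0,"wx": 0,"wy": 0,"wz": 0,"claw": -0.8},
], force=12)

```text
clock: 3.4
tool_pos: [0.5263, -0.2358, 0.1088]
eef_rot: [0.997, -0.074, 0.0, 0.0]
contact_force: [-1.3, -0.2, 1.7]
opening: 0.291
finger_force: 12.0
```

Call:
drive_tool([
  {"tx": 0,"ty": 0,"tz": 0.15,"wx": 0,"wy": 0,"wz": 0,"claw": -0.8},
  {"tx": 0,"ty": 0,"tz": 0.35,"wx": 0,"wy": 0,"wz": 0,"claw": -0.8},
  {"tx": 0,"ty": 0,"tz": 0.6,"wx": 0,"wy": 0,"wz": 0,"claw": -0.8},
  {"tx": 0,"ty": 0,"tz": 0.8,"wx": 0,"wy": 0,"wz": 0,"claw": -0.8},
  {"tx": 0,"ty": 0.2,"tz": 0.7,"wx": 0,"wy": 0,"wz": 0,"claw": -0.8},
  {"tx": -0.2,"ty": 0.6,"tz": 0.4,"wx": 0,"wy": 0,"wz": 0,"claw": -0.8},
  {"tx": -0.25,"ty": 0.9,"tz": 0,"wx": 0,"wy": 0,"wz": 0,"claw": -0.8},
  {"tx": -0.25,"ty": 0.9,"tz": 0,"wx": 0,"wy": 0,"wz": 0,"claw": -0.8},
])

```text
clock: 4.2
tool_pos: [0.5055, -0.1575, 0.2001]
eef_rot: [0.997, -0.074, 0.001, 0.0]
contact_force: [0.9, 0.9, -0.3]
opening: 0.292
finger_force: 12.0
```

Call:
drive_tool([
  {"tx": -0.25,"ty": 1,"tz": 0,"wx": 0,"wy": 0,"wz": 0,"claw": -0.8},
  {"tx": -0.3,"ty": 1,"tz": 0,"wx": 0,"wy": 0,"wz": 0,"claw": -0.8},
  {"tx": -0.3,"ty": 1,"tz": 0,"wx": 0,"wy": 0,"wz": 0,"claw": -0.8},
  {"tx": -0.3,"ty": 1,"tz": 0,"wx": 0,"wy": 0,"wz": 0,"claw": -0.8},
  {"tx": -0.3,"ty": 1,"tz": 0,"wx": 0,"wy": 0,"wz": 0,"claw": -0.8},
  {"tx": -0.3,"ty": 1,"tz": 0,"wx": 0,"wy": 0,"wz": 0,"claw": -0.8},
  {"tx": -0.3,"ty": 1,"tz": 0,"wx": 0,"wy": 0,"wz": 0,"claw": -0.8},
  {"tx": -0.2,"ty": 0.8,"tz": 0,"wx": 0,"wy": 0,"wz": 0,"claw": -0.8},
])

```text
clock: 5.0
tool_pos: [0.4373, 0.0781, 0.1995]
eef_rot: [0.997, -0.073, 0.0, -0.0]
contact_force: [0.6, 1.2, -0.6]
opening: 0.292
finger_force: 12.0
```

Call:
drive_tool([
  {"tx": -0.2,"ty": 0.7,"tz": 0,"wx": 0,"wy": 0,"wz": 0,"claw": -0.8},
  {"tx": -0.15,"ty": 0.5,"tz": 0,"wx": 0,"wy": 0,"wz": 0,"claw": -0.8},
  {"tx": -0.1,"ty": 0.4,"tz": 0,"wx": 0,"wy": 0,"wz": 0,"claw": -0.8},
  {"tx": -0.08,"ty": 0.3,"tz": 0,"wx": 0,"wy": 0,"wz": 0,"claw": -0.8},
  {"tx": 0,"ty": 0.2,"tz": 0,"wx": 0,"wy": 0,"wz": 0,"claw": -0.8},
  {"tx": 0,"ty": 0.1,"tz": 0,"wx": 0,"wy": 0,"wz": 0,"claw": -0.8},
  {"tx": 0,"ty": 0,"tz": 0,"wx": 0,"wy": 0,"wz": 0,"claw": -0.8},
  {"tx": 0,"ty": 0,"tz": 0,"wx": 0,"wy": 0,"wz": 0,"claw": -0.8},
])

```text
clock: 5.8
tool_pos: [0.4221, 0.1416, 0.1988]
eef_rot: [0.997, -0.074, 0.0, 0.0]
contact_force: [-0.4, -0.1, -0.1]
opening: 0.287
finger_force: 12.0
```

Run:
```python
from h import *
s=snap('wrist','w3.png');print(r.get_state()['tool_pos'],r.get_state()['eef_rot'])
im=s['image']; hsv=cv2.cvtColor(im,cv2.COLOR_BGR2HSV)
np.save('/tmp/w3W.npy',cloud(s))
```

```text
[0.42201525 0.14150861 0.198738  ] [ 9.97248494e-01 -7.41308372e-02 -2.78195679e-05  2.42594413e-04]
```

View pics/w3.png

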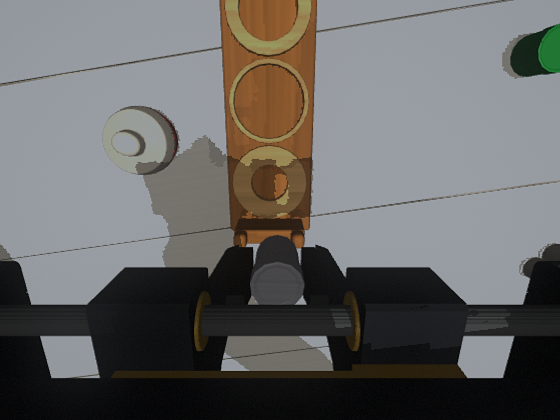

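The small tin is held upright at (277,285). The small seat's bore is at (269,183), the large ring at (269,101), the medium ring at (268,12), and the timer at (138,140).

Run:
```python
from h import *
d=np.load('/tmp/w3.png.npz')
a=pix(d,269.5,182,.016);b=pix(d,269,101,.016);print(a,b,np.linalg.norm(a-b),np.degrees(np.arctan2(*(b-a)[1::-1])))
# rack edges at the board top z=.008
e=[pix(d,u,v,.008) for u,v in((220.5,30),(230,225),(316.5,30),(313.5,225))];print(np.round(e,4))
W=cloud(d)
for y in (60,100,150): print(y, np.where((W[y,180:360,2]>.005))[0][[0,-1]]+180)
```

```text
[0.43094516 0.14719598 0.016     ] [0.51361782 0.1348042  0.016     ] 0.08359619939682779 -8.524584033457018
[[0.5856 0.1717 0.008 ]
 [0.3855 0.2013 0.008 ]
 [0.5718 0.0789 0.008 ]
 [0.371  0.1045 0.008 ]]
60 [222 313]
100 [224 313]
150 [227 311]
```

Call:
drive_tool([
  {"tx": 0.17,"ty": 0.11,"tz": -0.4,"wx": 0,"wy": 0,"wz": 0,"claw": -0.8},
  {"tx": 0.1,"ty": 0.1,"tz": -0.8,"wx": 0,"wy": 0,"wz": 0,"claw": -0.8},
  {"tx": 0,"ty": 0,"tz": -1,"wx": 0,"wy": 0,"wz": 0,"claw": -0.8},
  {"tx": 0,"ty": 0,"tz": -1,"wx": 0,"wy": 0,"wz": 0,"claw": -0.8},
  {"tx": 0,"ty": 0,"tz": -0.8,"wx": 0,"wy": 0,"wz": 0,"claw": -0.8},
  {"tx": 0,"ty": 0,"tz": -0.5,"wx": 0,"wy": 0,"wz": 0,"claw": -0.8},
  {"tx": 0,"ty": 0,"tz": -0.2,"wx": 0,"wy": 0,"wz": 0,"claw": -0.8},
  {"tx": 0,"ty": 0,"tz": 0,"wx": 0,"wy": 0,"wz": 0,"claw": -0.8},
])

```text
clock: 6.65
tool_pos: [0.4298, 0.1482, 0.0567]
eef_rot: [0.997, -0.074, -0.001, 0.0]
contact_force: [-0.6, -0.0, -0.3]
opening: 0.289
finger_force: 12.0
```

Run:
```python
from h import *
s=snap('wrist','w4.png');print(r.get_state()['tool_pos'],r.get_state()['contact_force'])
cv2.imwrite('pics/w4c.png',cv2.resize(s['image'][120:380,130:430],None,fx=2,fy=2))
```

```text
[0.43009994 0.1483619  0.05744412] [-3.70709897e-01 -7.82974116e-01  5.09482262e-04]
```

View pics/w4c.png

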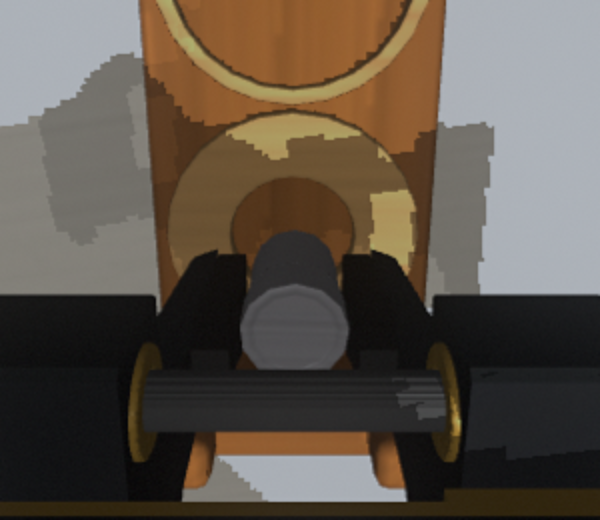

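The held tin (295,325 in the crop) is in line with the small bore (292,225), clear of its rim. I lower it and release.

Call:
drive_tool([
  {"tx": 0,"ty": 0,"tz": -0.3,"wx": 0,"wy": 0,"wz": 0,"claw": -0.8},
  {"tx": 0,"ty": 0,"tz": -0.3,"wx": 0,"wy": 0,"wz": 0,"claw": -0.8},
  {"tx": 0,"ty": 0,"tz": -0.2,"wx": 0,"wy": 0,"wz": 0,"claw": -0.8},
  {"tx": 0,"ty": 0,"tz": -0.1,"wx": 0,"wy": 0,"wz": 0,"claw": -0.8},
  {"tx": 0,"ty": 0,"tz": -0.03,"wx": 0,"wy": 0,"wz": 0,"claw": -0.8},
  {"tx": 0,"ty": 0,"tz": 0,"wx": 0,"wy": 0,"wz": 0,"claw": -0.8},
  {"tx": 0,"ty": 0,"tz": 0,"wx": 0,"wy": 0,"wz": 0,"claw": -0.35},
  {"tx": 0,"ty": 0,"tz": 0,"wx": 0,"wy": 0,"wz": 0,"claw": -0.1},
])

```text
clock: 7.5
tool_pos: [0.4325, 0.1493, 0.0321]
eef_rot: [0.997, -0.074, -0.002, 0.001]
contact_force: [0.1, 0.1, 0.6]
opening: 0.393
finger_force: 0.0
```

Call:
drive_tool([
  {"tx": 0,"ty": 0,"tz": 0,"wx": 0,"wy": 0,"wz": 0,"claw": 0.2},
  {"tx": 0,"ty": 0,"tz": 0,"wx": 0,"wy": 0,"wz": 0,"claw": 0.3},
  {"tx": 0,"ty": 0,"tz": 0.3,"wx": 0,"wy": 0,"wz": 0,"claw": 0.4},
  {"tx": 0,"ty": 0,"tz": 0.7,"wx": 0,"wy": 0,"wz": 0,"claw": 0.6},
  {"tx": 0,"ty": 0,"tz": 1,"wx": 0,"wy": 0,"wz": 0,"claw": 0.8},
  {"tx": 0,"ty": 0,"tz": 1,"wx": 0,"wy": 0,"wz": 0,"claw": 1},
  {"tx": 0.1,"ty": -0.4,"tz": 1,"wx": 0,"wy": 0,"wz": 0,"claw": 1},
  {"tx": 0.2,"ty": -0.8,"tz": 0.8,"wx": 0,"wy": 0,"wz": 0,"claw": 1},
])

```text
clock: 8.3
tool_pos: [0.4413, 0.1148, 0.1781]
eef_rot: [0.997, -0.071, -0.002, 0.0]
contact_force: [0.5, 1.0, -0.4]
opening: 1.0
finger_force: 0.0
```

Run:
```python
from h import *
s=snap('wrist','w5.png');print(r.get_state()['tool_pos'])
W=cloud(s);z=W[...,2]
m=(z>.035)&(z<.05)&(abs(W[...,0]-.43)<.025)&(abs(W[...,1]-.148)<.025)
p=W[m];print(m.sum(),p.mean(0),p.min(0),p.max(0))
s=snap('top');W=cloud(s);z=W[...,2]
for lo,hi in((.048,.057),(.084,.094),(.04,.047)):
    c=(.526,-.2355) if lo!=.04 else (.43,.148)
    m=(z>lo)&(z<hi)&(abs(W[...,0]-c[0])<.04)&(abs(W[...,1]-c[1])<.04)
    if m.sum()>5: p=W[m];print(lo,m.sum(),p.mean(0).round(4),p.min(0).round(4),p.max(0).round(4))
```

```text
[0.44389337 0.10894046 0.18079352]
580 [0.43224205 0.14812371 0.04266725] [0.41805461 0.13567675 0.03502316] [0.44430896 0.16109644 0.04511777]
0.048 159 [ 0.513  -0.2314  0.0515] [ 0.4946 -0.2636  0.048 ] [ 0.5439 -0.2064  0.0569]
0.084 202 [ 0.5255 -0.2358  0.0874] [ 0.5057 -0.2562  0.084 ] [ 0.5471 -0.2147  0.0929]
0.04 9 [0.4353 0.1403 0.0434] [0.4287 0.1374 0.0411] [0.4426 0.146  0.0468]
```

Call:
drive_tool([
  {"tx": 0.25,"ty": -1,"tz": 0,"wx": 0,"wy": 0,"wz": 0,"claw": 1},
  {"tx": 0.25,"ty": -1,"tz": 0,"wx": 0,"wy": 0,"wz": 0,"claw": 1},
  {"tx": 0.25,"ty": -1,"tz": 0,"wx": 0,"wy": 0,"wz": 0,"claw": 1},
  {"tx": 0.25,"ty": -1,"tz": 0,"wx": 0,"wy": 0,"wz": 0,"claw": 1},
  {"tx": 0.25,"ty": -1,"tz": 0,"wx": 0,"wy": 0,"wz": 0,"claw": 1},
  {"tx": 0.25,"ty": -1,"tz": 0,"wx": 0,"wy": 0,"wz": 0,"claw": 1},
  {"tx": 0.25,"ty": -1,"tz": 0,"wx": 0,"wy": 0,"wz": 0,"claw": 1},
  {"tx": 0.25,"ty": -1,"tz": 0,"wx": 0,"wy": 0,"wz": 0,"claw": 1},
])

```text
clock: 9.2
tool_pos: [0.5012, -0.127, 0.1754]
eef_rot: [0.997, -0.073, -0.003, 0.001]
contact_force: [0.1, -0.4, -0.2]
opening: 1.0
finger_force: 0.0
```

Call:
drive_tool([
  {"tx": 0.25,"ty": -1,"tz": 0,"wx": 0,"wy": 0,"wz": 0,"claw": 1},
  {"tx": 0.25,"ty": -0.9,"tz": 0,"wx": 0,"wy": 0,"wz": 0,"claw": 1},
  {"tx": 0.2,"ty": -0.8,"tz": 0,"wx": 0,"wy": 0,"wz": 0,"claw": 1},
  {"tx": 0.2,"ty": -0.5,"tz": 0,"wx": 0,"wy": 0,"wz": 0,"claw": 1},
  {"tx": 0,"ty": -0.3,"tz": 0,"wx": 0,"wy": 0,"wz": 0,"claw": 1},
  {"tx": 0,"ty": -0.08,"tz": 0,"wx": 0,"wy": 0,"wz": 0,"claw": 1},
  {"tx": 0,"ty": 0,"tz": 0,"wx": 0,"wy": 0,"wz": 0,"claw": 1},
  {"tx": 0,"ty": 0,"tz": 0,"wx": 0,"wy": 0,"wz": 0,"claw": 1},
])

```text
clock: 10.0
tool_pos: [0.5282, -0.2326, 0.1758]
eef_rot: [0.997, -0.073, -0.003, 0.0]
contact_force: [0.2, 0.1, 1.0]
opening: 1.0
finger_force: 0.0
```

Call:
drive_tool([
  {"tx": -0.07,"ty": -0.1,"tz": -0.5,"wx": 0,"wy": 0,"wz": 0,"claw": 1},
  {"tx": 0,"ty": 0,"tz": -0.8,"wx": 0,"wy": 0,"wz": 0,"claw": 1},
  {"tx": 0,"ty": 0,"tz": -0.8,"wx": 0,"wy": 0,"wz": 0,"claw": 1},
  {"tx": 0,"ty": 0,"tz": -0.7,"wx": 0,"wy": 0,"wz": 0,"claw": 1},
  {"tx": 0,"ty": 0,"tz": -0.4,"wx": 0,"wy": 0,"wz": 0,"claw": 1},
  {"tx": 0,"ty": 0,"tz": -0.24,"wx": 0,"wy": 0,"wz": 0,"claw": 1},
  {"tx": 0,"ty": 0,"tz": 0,"wx": 0,"wy": 0,"wz": 0,"claw": 1},
  {"tx": 0,"ty": 0,"tz": 0,"wx": 0,"wy": 0,"wz": 0,"claw": 0.6},
])

```text
clock: 10.8
tool_pos: [0.5269, -0.2371, 0.0734]
eef_rot: [0.997, -0.073, -0.002, 0.001]
contact_force: [0.2, -0.1, -0.0]
opening: 0.933
finger_force: 0.0
```

Call:
drive_tool([
  {"tx": 0,"ty": 0,"tz": 0,"wx": 0,"wy": 0,"wz": 0,"claw": 0.3},
  {"tx": 0,"ty": 0,"tz": 0,"wx": 0,"wy": 0,"wz": 0,"claw": 0.1},
  {"tx": 0,"ty": 0,"tz": 0,"wx": 0,"wy": 0,"wz": 0,"claw": 0},
  {"tx": 0,"ty": 0,"tz": 0,"wx": 0,"wy": 0,"wz": 0,"claw": -0.1},
  {"tx": 0,"ty": 0,"tz": 0,"wx": 0,"wy": 0,"wz": 0,"claw": -0.2},
  {"tx": 0,"ty": 0,"tz": 0,"wx": 0,"wy": 0,"wz": 0,"claw": -0.3},
  {"tx": 0,"ty": 0,"tz": 0,"wx": 0,"wy": 0,"wz": 0,"claw": -0.4},
  {"tx": 0,"ty": 0,"tz": 0,"wx": 0,"wy": 0,"wz": 0,"claw": -0.4},
], force=15)

```text
clock: 11.6
tool_pos: [0.5264, -0.2371, 0.0728]
eef_rot: [0.997, -0.074, -0.002, 0.001]
contact_force: [0.3, 1.1, 1.6]
opening: 0.471
finger_force: 15.0
```

Call:
drive_tool([
  {"tx": 0,"ty": 0,"tz": 0.15,"wx": 0,"wy": 0,"wz": 0,"claw": -0.4},
  {"tx": 0,"ty": 0,"tz": 0.35,"wx": 0,"wy": 0,"wz": 0,"claw": -0.4},
  {"tx": 0,"ty": 0,"tz": 0.6,"wx": 0,"wy": 0,"wz": 0,"claw": -0.4},
  {"tx": 0,"ty": 0,"tz": 0.7,"wx": 0,"wy": 0,"wz": 0,"claw": -0.4},
  {"tx": 0,"ty": 0.2,"tz": 0.6,"wx": 0,"wy": 0,"wz": 0,"claw": -0.4},
  {"tx": 0.1,"ty": 0.6,"tz": 0.3,"wx": 0,"wy": 0,"wz": 0,"claw": -0.4},
  {"tx": 0.19,"ty": 0.9,"tz": 0,"wx": 0,"wy": 0,"wz": 0,"claw": -0.4},
  {"tx": 0.2,"ty": 0.9,"tz": 0,"wx": 0,"wy": 0,"wz": 0,"claw": -0.4},
])

```text
clock: 12.4
tool_pos: [0.5413, -0.1589, 0.1549]
eef_rot: [0.997, -0.074, -0.001, 0.001]
contact_force: [0.7, 1.0, -1.1]
opening: 0.469
finger_force: 15.0
```

Call:
drive_tool([
  {"tx": 0.2,"ty": 1,"tz": 0,"wx": 0,"wy": 0,"wz": 0,"claw": -0.4},
  {"tx": 0.2,"ty": 1,"tz": 0,"wx": 0,"wy": 0,"wz": 0,"claw": -0.4},
  {"tx": 0.2,"ty": 1,"tz": 0,"wx": 0,"wy": 0,"wz": 0,"claw": -0.4},
  {"tx": 0.2,"ty": 1,"tz": 0,"wx": 0,"wy": 0,"wz": 0,"claw": -0.4},
  {"tx": 0.2,"ty": 1,"tz": 0,"wx": 0,"wy": 0,"wz": 0,"claw": -0.4},
  {"tx": 0.2,"ty": 1,"tz": 0,"wx": 0,"wy": 0,"wz": 0,"claw": -0.4},
  {"tx": 0.2,"ty": 0.9,"tz": 0,"wx": 0,"wy": 0,"wz": 0,"claw": -0.4},
  {"tx": 0.2,"ty": 0.8,"tz": 0,"wx": 0,"wy": 0,"wz": 0,"claw": -0.4},
])

```text
clock: 13.2
tool_pos: [0.5891, 0.0738, 0.1544]
eef_rot: [0.997, -0.073, -0.002, 0.001]
contact_force: [0.0, 0.5, -1.8]
opening: 0.471
finger_force: 15.0
```

Call:
drive_tool([
  {"tx": 0.1,"ty": 0.7,"tz": 0,"wx": 0,"wy": 0,"wz": 0,"claw": -0.4},
  {"tx": 0.1,"ty": 0.5,"tz": 0,"wx": 0,"wy": 0,"wz": 0,"claw": -0.4},
  {"tx": 0,"ty": 0.3,"tz": 0,"wx": 0,"wy": 0,"wz": 0,"claw": -0.4},
  {"tx": 0,"ty": 0.2,"tz": 0,"wx": 0,"wy": 0,"wz": 0,"claw": -0.4},
  {"tx": 0,"ty": 0,"tz": 0,"wx": 0,"wy": 0,"wz": 0,"claw": -0.4},
  {"tx": 0,"ty": 0,"tz": 0,"wx": 0,"wy": 0,"wz": 0,"claw": -0.4},
  {"tx": 0,"ty": 0,"tz": 0,"wx": 0,"wy": 0,"wz": 0,"claw": -0.4},
  {"tx": 0,"ty": 0,"tz": 0,"wx": 0,"wy": 0,"wz": 0,"claw": -0.4},
])

```text
clock: 14.0
tool_pos: [0.5951, 0.1219, 0.1537]
eef_rot: [0.997, -0.074, -0.002, 0.001]
contact_force: [-1.3, -0.4, -1.1]
opening: 0.47
finger_force: 15.0
```

Run:
```python
from h import *
s=snap('wrist','w6.png');print(r.get_state()['tool_pos'],r.get_state()['eef_rot'])
```

```text
[0.59507435 0.12211359 0.1537313 ] [ 0.99724653 -0.0741158  -0.00220027  0.00117242]
```

View pics/w6.png

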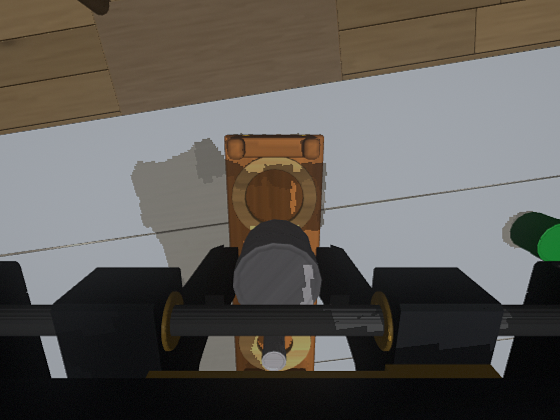

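The medium tin is held upright at (277,275). The medium seat is at (275,195), the rack's far edge is at v=135 with cheeks at (236,148) and (311,148), and the seated small tin is at (273,360).

Run:
```python
from h import *
d=np.load('/tmp/w6.png.npz')
a=pix(d,275,196,.016);print(a)
for p in((275,158),(275,235),(233,196),(317,196)): print(p,pix(d,*p,.016).round(4))
for p in((225.5,135.5),(324,135.5)): print(p,pix(d,*p,.047).round(4),pix(d,*p,0).round(4))
W=cloud(d);m=(W[...,2]>.052)&(W[...,2]<.068)&(W[...,0]>.6)&(W[...,0]<.7)
n,l,st,c=cv2.connectedComponentsWithStats(m.astype(np.uint8))
for i in range(1,n):
    if st[i,4]>20: p=W[l==i];print(st[i],p.mean(0).round(4),p.min(0).round(4),p.max(0).round(4))
```

```text
[0.59815361 0.12173635 0.016     ]
(275, 158) [0.6338 0.1163 0.016 ]
(275, 235) [0.5586 0.1277 0.016 ]
(233, 196) [0.6041 0.1614 0.016 ]
(317, 196) [0.5922 0.0821 0.016 ]
(225.5, 135.5) [0.6613 0.1521 0.047 ] [0.6598 0.1601 0.    ]
(324, 135.5) [0.6497 0.0743 0.047 ] [0.6459 0.0674 0.    ]
[227 138  18  22 342] [0.6511 0.1444 0.0593] [0.6426 0.138  0.052 ] [0.659  0.1519 0.0618]
[303 138  17  21 326] [0.6428 0.0871 0.0595] [0.6345 0.0801 0.0531] [0.6504 0.0935 0.062 ]
```

Call:
drive_tool([
  {"tx": 0.03,"ty": 0.03,"tz": -0.5,"wx": 0,"wy": 0,"wz": 0,"claw": -0.4},
  {"tx": 0,"ty": 0,"tz": -0.8,"wx": 0,"wy": 0,"wz": 0,"claw": -0.4},
  {"tx": 0,"ty": 0,"tz": -0.9,"wx": 0,"wy": 0,"wz": 0,"claw": -0.4},
  {"tx": 0,"ty": 0,"tz": -0.7,"wx": 0,"wy": 0,"wz": 0,"claw": -0.4},
  {"tx": 0,"ty": 0,"tz": -0.5,"wx": 0,"wy": 0,"wz": 0,"claw": -0.4},
  {"tx": 0,"ty": 0,"tz": -0.4,"wx": 0,"wy": 0,"wz": 0,"claw": -0.4},
  {"tx": 0,"ty": 0,"tz": -0.25,"wx": 0,"wy": 0,"wz": 0,"claw": -0.4},
  {"tx": 0,"ty": 0,"tz": -0.07,"wx": 0,"wy": 0,"wz": 0,"claw": -0.4},
])

```text
clock: 14.85
tool_pos: [0.5958, 0.1238, 0.0294]
eef_rot: [0.997, -0.074, -0.002, 0.001]
contact_force: [-0.2, 0.5, -1.2]
opening: 0.473
finger_force: 15.0
```

Call:
drive_tool([
  {"tx": 0,"ty": 0,"tz": 0,"wx": 0,"wy": 0,"wz": 0,"claw": -0.4},
  {"tx": 0,"ty": 0,"tz": 0,"wx": 0,"wy": 0,"wz": 0,"claw": -0.4},
  {"tx": 0,"ty": 0,"tz": 0,"wx": 0,"wy": 0,"wz": 0,"claw": -0.4},
  {"tx": 0,"ty": 0,"tz": 0,"wx": 0,"wy": 0,"wz": 0,"claw": 0},
  {"tx": 0,"ty": 0,"tz": 0,"wx": 0,"wy": 0,"wz": 0,"claw": 0.2},
  {"tx": 0,"ty": 0,"tz": 0,"wx": 0,"wy": 0,"wz": 0,"claw": 0.4},
  {"tx": 0,"ty": 0,"tz": 0,"wx": 0,"wy": 0,"wz": 0,"claw": 0.5},
  {"tx": 0,"ty": 0,"tz": 0.2,"wx": 0,"wy": 0,"wz": 0,"claw": 0.6},
])

```text
clock: 15.65
tool_pos: [0.5953, 0.1237, 0.0357]
eef_rot: [0.997, -0.074, -0.003, 0.001]
contact_force: [-0.0, -0.3, 0.3]
opening: 0.796
finger_force: 0.0
```

Call:
drive_tool([
  {"tx": 0,"ty": 0,"tz": 0.7,"wx": 0,"wy": 0,"wz": 0,"claw": 1},
  {"tx": 0,"ty": 0,"tz": 1,"wx": 0,"wy": 0,"wz": 0,"claw": 1},
  {"tx": 0,"ty": -0.2,"tz": 1,"wx": 0,"wy": 0,"wz": 0,"claw": 1},
  {"tx": -0.1,"ty": -0.5,"tz": 0.7,"wx": 0,"wy": 0,"wz": 0,"claw": 1},
  {"tx": -0.2,"ty": -0.9,"tz": 0.4,"wx": 0,"wy": 0,"wz": 0,"claw": 1},
  {"tx": -0.2,"ty": -1,"tz": 0,"wx": 0,"wy": 0,"wz": 0,"claw": 1},
  {"tx": -0.2,"ty": -1,"tz": 0,"wx": 0,"wy": 0,"wz": 0,"claw": 1},
  {"tx": -0.2,"ty": -1,"tz": 0,"wx": 0,"wy": 0,"wz": 0,"claw": 1},
])

```text
clock: 16.45
tool_pos: [0.5687, -0.0153, 0.1508]
eef_rot: [0.997, -0.073, -0.002, 0.001]
contact_force: [0.5, -1.0, 0.6]
opening: 1.002
finger_force: 0.0
```

Call:
drive_tool([
  {"tx": -0.2,"ty": -1,"tz": 0,"wx": 0,"wy": 0,"wz": 0,"claw": 1},
  {"tx": -0.2,"ty": -1,"tz": 0,"wx": 0,"wy": 0,"wz": 0,"claw": 1},
  {"tx": -0.2,"ty": -1,"tz": 0,"wx": 0,"wy": 0,"wz": 0,"claw": 1},
  {"tx": -0.2,"ty": -1,"tz": 0,"wx": 0,"wy": 0,"wz": 0,"claw": 1},
  {"tx": -0.2,"ty": -1,"tz": 0,"wx": 0,"wy": 0,"wz": 0,"claw": 1},
  {"tx": -0.2,"ty": -0.9,"tz": 0,"wx": 0,"wy": 0,"wz": 0,"claw": 1},
  {"tx": -0.13,"ty": -0.7,"tz": 0,"wx": 0,"wy": 0,"wz": 0,"claw": 1},
  {"tx": -0.1,"ty": -0.4,"tz": 0,"wx": 0,"wy": 0,"wz": 0,"claw": 1},
])

```text
clock: 17.25
tool_pos: [0.5253, -0.2268, 0.1505]
eef_rot: [0.997, -0.075, -0.002, 0.002]
contact_force: [-0.2, 0.2, 0.3]
opening: 1.001
finger_force: 0.0
```

Call:
drive_tool([
  {"tx": 0,"ty": -0.2,"tz": 0,"wx": 0,"wy": 0,"wz": 0,"claw": 1},
  {"tx": 0,"ty": -0.1,"tz": 0,"wx": 0,"wy": 0,"wz": 0,"claw": 1},
  {"tx": 0,"ty": 0,"tz": 0,"wx": 0,"wy": 0,"wz": 0,"claw": 1},
  {"tx": 0,"ty": 0,"tz": 0,"wx": 0,"wy": 0,"wz": 0,"claw": 1},
  {"tx": 0,"ty": 0,"tz": 0,"wx": 0,"wy": 0,"wz": 0,"claw": 1},
  {"tx": 0,"ty": 0,"tz": 0,"wx": 0,"wy": 0,"wz": 0,"claw": 1},
  {"tx": 0,"ty": 0,"tz": 0,"wx": 0,"wy": 0,"wz": 0,"claw": 1},
  {"tx": 0,"ty": 0,"tz": 0,"wx": 0,"wy": 0,"wz": 0,"claw": 1},
])

```text
clock: 18.05
tool_pos: [0.526, -0.233, 0.1501]
eef_rot: [0.997, -0.073, -0.002, 0.001]
contact_force: [0.6, 0.1, 0.2]
opening: 1.002
finger_force: 0.0
```

Run:
```python
from h import *
s=snap('wrist','w7.png');print(r.get_state()['tool_pos'],r.get_state()['eef_rot'])
for n in('wrist','top'):
    W=cloud(s if n=='wrist' else snap('top'));z=W[...,2]
    for c,lo,hi in (((.526,-.2355),.046,.057),((.596,.123),.038,.047)):
        m=(z>lo)&(z<hi)&(abs(W[...,0]-c[0])<.045)&(abs(W[...,1]-c[1])<.045)
        if m.sum()>5: p=W[m];print(n,lo,m.sum(),p.mean(0).round(4),p.min(0).round(4),p.max(0).round(4))
```

```text
[ 0.52606983 -0.23308187  0.15009703] [ 9.97292786e-01 -7.34937835e-02 -2.19261296e-03  9.76983775e-04]
wrist 0.046 3611 [ 0.5263 -0.2357  0.051 ] [ 0.4968 -0.2643  0.0461] [ 0.5542 -0.2071  0.0537]
top 0.038 226 [0.6041 0.1203 0.0429] [0.5745 0.08   0.038 ] [0.6409 0.1434 0.0469]
```

Call:
drive_tool([
  {"tx": 0,"ty": -0.09,"tz": -0.5,"wx": 0,"wy": 0,"wz": 0,"claw": 1},
  {"tx": 0,"ty": 0,"tz": -0.8,"wx": 0,"wy": 0,"wz": 0,"claw": 1},
  {"tx": 0,"ty": 0,"tz": -0.8,"wx": 0,"wy": 0,"wz": 0,"claw": 1},
  {"tx": 0,"ty": 0,"tz": -0.7,"wx": 0,"wy": 0,"wz": 0,"claw": 1},
  {"tx": 0,"ty": 0,"tz": -0.5,"wx": 0,"wy": 0,"wz": 0,"claw": 1},
  {"tx": 0,"ty": 0,"tz": -0.35,"wx": 0,"wy": 0,"wz": 0,"claw": 1},
  {"tx": 0,"ty": 0,"tz": -0.14,"wx": 0,"wy": 0,"wz": 0,"claw": 1},
  {"tx": 0,"ty": 0,"tz": 0,"wx": 0,"wy": 0,"wz": 0,"claw": 1},
])

```text
clock: 18.95
tool_pos: [0.526, -0.2359, 0.0361]
eef_rot: [0.997, -0.074, -0.002, 0.001]
contact_force: [0.1, -0.0, 0.1]
opening: 1.001
finger_force: 0.0
```

Call:
drive_tool([
  {"tx": 0,"ty": 0,"tz": 0,"wx": 0,"wy": 0,"wz": 0,"claw": 0.6},
  {"tx": 0,"ty": 0,"tz": 0,"wx": 0,"wy": 0,"wz": 0,"claw": 0.45},
  {"tx": 0,"ty": 0,"tz": 0,"wx": 0,"wy": 0,"wz": 0,"claw": 0.35},
  {"tx": 0,"ty": 0,"tz": 0,"wx": 0,"wy": 0,"wz": 0,"claw": 0.25},
  {"tx": 0,"ty": 0,"tz": 0,"wx": 0,"wy": 0,"wz": 0,"claw": 0.1},
  {"tx": 0,"ty": 0,"tz": 0,"wx": 0,"wy": 0,"wz": 0,"claw": 0},
  {"tx": 0,"ty": 0,"tz": 0,"wx": 0,"wy": 0,"wz": 0,"claw": 0},
  {"tx": 0,"ty": 0,"tz": 0,"wx": 0,"wy": 0,"wz": 0,"claw": 0},
], force=20)

```text
clock: 19.75
tool_pos: [0.5263, -0.2359, 0.0368]
eef_rot: [0.997, -0.074, -0.002, 0.001]
contact_force: [-0.7, 0.1, 5.0]
opening: 0.651
finger_force: 20.0
```

Call:
drive_tool([
  {"tx": 0,"ty": 0,"tz": 0.15,"wx": 0,"wy": 0,"wz": 0,"claw": 0},
  {"tx": 0,"ty": 0,"tz": 0.35,"wx": 0,"wy": 0,"wz": 0,"claw": 0},
  {"tx": 0,"ty": 0,"tz": 0.6,"wx": 0,"wy": 0,"wz": 0,"claw": 0},
  {"tx": 0,"ty": 0,"tz": 0.8,"wx": 0,"wy": 0,"wz": 0,"claw": 0},
  {"tx": 0,"ty": 0.2,"tz": 0.8,"wx": 0,"wy": 0,"wz": 0,"claw": 0},
  {"tx": -0.04,"ty": 0.6,"tz": 0.4,"wx": 0,"wy": 0,"wz": 0,"claw": 0},
  {"tx": -0.04,"ty": 0.9,"tz": 0,"wx": 0,"wy": 0,"wz": 0,"claw": 0},
  {"tx": -0.04,"ty": 1,"tz": 0,"wx": 0,"wy": 0,"wz": 0,"claw": 0},
])

```text
clock: 20.55
tool_pos: [0.5224, -0.1551, 0.1304]
eef_rot: [0.997, -0.075, -0.001, 0.001]
contact_force: [0.4, -0.0, -2.7]
opening: 0.652
finger_force: 20.0
```

Call:
drive_tool([
  {"tx": -0.04,"ty": 1,"tz": 0,"wx": 0,"wy": 0,"wz": 0,"claw": 0},
  {"tx": -0.04,"ty": 1,"tz": 0,"wx": 0,"wy": 0,"wz": 0,"claw": 0},
  {"tx": -0.04,"ty": 1,"tz": 0,"wx": 0,"wy": 0,"wz": 0,"claw": 0},
  {"tx": -0.04,"ty": 1,"tz": 0,"wx": 0,"wy": 0,"wz": 0,"claw": 0},
  {"tx": -0.04,"ty": 1,"tz": 0,"wx": 0,"wy": 0,"wz": 0,"claw": 0},
  {"tx": -0.04,"ty": 1,"tz": 0,"wx": 0,"wy": 0,"wz": 0,"claw": 0},
  {"tx": -0.04,"ty": 1,"tz": 0,"wx": 0,"wy": 0,"wz": 0,"claw": 0},
  {"tx": -0.04,"ty": 0.9,"tz": 0,"wx": 0,"wy": 0,"wz": 0,"claw": 0},
])

```text
clock: 21.35
tool_pos: [0.5126, 0.0838, 0.1298]
eef_rot: [0.997, -0.073, -0.002, 0.001]
contact_force: [0.5, 0.5, -2.6]
opening: 0.653
finger_force: 20.0
```

Call:
drive_tool([
  {"tx": 0,"ty": 0.7,"tz": 0,"wx": 0,"wy": 0,"wz": 0,"claw": 0},
  {"tx": 0,"ty": 0.5,"tz": 0,"wx": 0,"wy": 0,"wz": 0,"claw": 0},
  {"tx": 0,"ty": 0.3,"tz": 0,"wx": 0,"wy": 0,"wz": 0,"claw": 0},
  {"tx": 0,"ty": 0.2,"tz": 0,"wx": 0,"wy": 0,"wz": 0,"claw": 0},
  {"tx": 0,"ty": 0.08,"tz": 0,"wx": 0,"wy": 0,"wz": 0,"claw": 0},
  {"tx": 0,"ty": 0,"tz": 0,"wx": 0,"wy": 0,"wz": 0,"claw": 0},
  {"tx": 0,"ty": 0,"tz": 0,"wx": 0,"wy": 0,"wz": 0,"claw": 0},
  {"tx": 0,"ty": 0,"tz": 0,"wx": 0,"wy": 0,"wz": 0,"claw": 0},
])

```text
clock: 22.15
tool_pos: [0.5129, 0.1345, 0.1294]
eef_rot: [0.997, -0.074, -0.002, 0.001]
contact_force: [-0.4, 0.4, -1.8]
opening: 0.656
finger_force: 20.0
```

Call:
drive_tool([
  {"tx": 0,"ty": 0.03,"tz": -0.4,"wx": 0,"wy": 0,"wz": 0,"claw": 0},
  {"tx": 0,"ty": 0,"tz": -0.7,"wx": 0,"wy": 0,"wz": 0,"claw": 0},
  {"tx": 0,"ty": 0,"tz": -0.7,"wx": 0,"wy": 0,"wz": 0,"claw": 0},
  {"tx": 0,"ty": 0,"tz": -0.5,"wx": 0,"wy": 0,"wz": 0,"claw": 0},
  {"tx": 0,"ty": 0,"tz": -0.4,"wx": 0,"wy": 0,"wz": 0,"claw": 0},
  {"tx": 0,"ty": 0,"tz": -0.35,"wx": 0,"wy": 0,"wz": 0,"claw": 0},
  {"tx": 0,"ty": 0,"tz": -0.2,"wx": 0,"wy": 0,"wz": 0,"claw": 0},
  {"tx": 0,"ty": 0,"tz": -0.07,"wx": 0,"wy": 0,"wz": 0,"claw": 0},
])

```text
clock: 22.95
tool_pos: [0.5127, 0.1364, 0.0292]
eef_rot: [0.997, -0.074, -0.002, 0.001]
contact_force: [0.3, -0.5, -2.1]
opening: 0.654
finger_force: 20.0
```

Call:
drive_tool([
  {"tx": 0,"ty": 0,"tz": 0,"wx": 0,"wy": 0,"wz": 0,"claw": 0},
  {"tx": 0,"ty": 0,"tz": 0,"wx": 0,"wy": 0,"wz": 0,"claw": 0},
  {"tx": 0,"ty": 0,"tz": 0,"wx": 0,"wy": 0,"wz": 0,"claw": 0},
  {"tx": 0,"ty": 0,"tz": 0,"wx": 0,"wy": 0,"wz": 0,"claw": 0.4},
  {"tx": 0,"ty": 0,"tz": 0,"wx": 0,"wy": 0,"wz": 0,"claw": 0.6},
  {"tx": 0,"ty": 0,"tz": 0,"wx": 0,"wy": 0,"wz": 0,"claw": 0.8},
  {"tx": 0,"ty": 0,"tz": 0,"wx": 0,"wy": 0,"wz": 0,"claw": 1},
  {"tx": 0,"ty": 0,"tz": 0.2,"wx": 0,"wy": 0,"wz": 0,"claw": 1},
])

```text
clock: 23.75
tool_pos: [0.5124, 0.1363, 0.0355]
eef_rot: [0.997, -0.074, -0.003, 0.001]
contact_force: [0.1, -0.4, 0.6]
opening: 0.995
finger_force: 0.0
```

Call:
drive_tool([
  {"tx": 0,"ty": 0,"tz": 0.6,"wx": 0,"wy": 0,"wz": 0,"claw": 1},
  {"tx": 0,"ty": 0,"tz": 1,"wx": 0,"wy": 0,"wz": 0,"claw": 1},
  {"tx": 0,"ty": 0,"tz": 1,"wx": 0,"wy": 0,"wz": 0,"claw": 1},
  {"tx": 0,"ty": 0,"tz": 1,"wx": 0,"wy": 0,"wz": 0,"claw": 1},
  {"tx": -0.1,"ty": -0.3,"tz": 0.9,"wx": 0,"wy": 0,"wz": 0,"claw": 1},
  {"tx": -0.2,"ty": -0.5,"tz": 0.5,"wx": 0,"wy": 0,"wz": 0,"claw": 1},
  {"tx": 0,"ty": -0.4,"tz": 0.3,"wx": 0,"wy": 0,"wz": 0,"claw": 1},
  {"tx": 0,"ty": 0,"tz": 0,"wx": 0,"wy": 0,"wz": 0,"claw": 1},
])

```text
clock: 24.55
tool_pos: [0.5045, 0.0983, 0.196]
eef_rot: [0.997, -0.075, -0.001, 0.001]
contact_force: [-0.4, 0.6, 0.1]
opening: 0.997
finger_force: 0.0
```

Run:
```python
from h import *
s=snap('wrist','w8.png');print(r.get_state()['tool_pos'],r.get_state()['eef_rot'])
W=cloud(s);z=W[...,2]
for c,R in (((.596,.123),.03),((.513,.1355),.035),((.43,.148),.02)):
    m=(z>.04)&(z<.05)&(np.hypot(W[...,0]-c[0],W[...,1]-c[1])<R)
    if m.sum()>5: p=W[m];print(m.sum(),p.mean(0).round(4),p.min(0).round(4),p.max(0).round(4))
```

```text
[0.50419227 0.09962494 0.19505724] [ 9.97214192e-01 -7.45642133e-02 -1.77771387e-03  9.34430114e-04]
1688 [0.5971 0.1227 0.043 ] [0.5763 0.1022 0.0405] [0.6176 0.1433 0.0455]
2517 [0.5126 0.1356 0.0429] [0.4831 0.1069 0.04  ] [0.5405 0.1646 0.0458]
423 [0.4321 0.1483 0.043 ] [0.4186 0.1359 0.0401] [0.4444 0.161  0.0453]
```

View pics/w8.png

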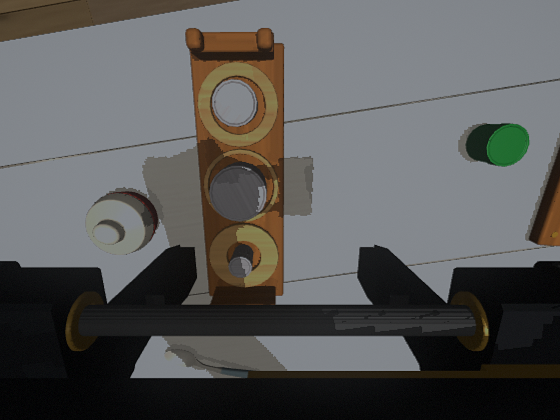

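All three tins stand in their seats: medium (235,102), large (238,193), small (240,262), with lids level at 43 mm. Now I go to the bar.

Call:
drive_tool([
  {"tx": 0.06,"ty": -0.6,"tz": 0,"wx": 0,"wy": 0,"wz": 0,"claw": 1},
  {"tx": 0.06,"ty": -1,"tz": 0,"wx": 0,"wy": 0,"wz": 0,"claw": 1},
  {"tx": 0.06,"ty": -1,"tz": 0,"wx": 0,"wy": 0,"wz": 0,"claw": 1},
  {"tx": 0.06,"ty": -1,"tz": 0,"wx": 0,"wy": 0,"wz": 0,"claw": 1},
  {"tx": 0.06,"ty": -1,"tz": 0,"wx": 0,"wy": 0,"wz": 0,"claw": 1},
  {"tx": 0.06,"ty": -1,"tz": 0,"wx": 0,"wy": 0,"wz": -0.03,"claw": 1},
  {"tx": 0.06,"ty": -1,"tz": 0,"wx": 0,"wy": 0,"wz": -0.03,"claw": 1},
  {"tx": 0.06,"ty": -1,"tz": 0,"wx": 0,"wy": 0,"wz": 0,"claw": 1},
])

```text
clock: 25.4
tool_pos: [0.5183, -0.1277, 0.1935]
eef_rot: [0.995, -0.105, -0.003, 0.0]
contact_force: [1.0, -0.1, 0.5]
opening: 0.999
finger_force: 0.0
```

Call:
drive_tool([
  {"tx": 0.06,"ty": -1,"tz": 0,"wx": 0,"wy": 0,"wz": 0,"claw": 1},
  {"tx": 0.06,"ty": -0.9,"tz": 0,"wx": 0,"wy": 0,"wz": 0,"claw": 1},
  {"tx": 0.06,"ty": -0.7,"tz": 0,"wx": 0,"wy": 0,"wz": 0,"claw": 1},
  {"tx": 0.06,"ty": -0.5,"tz": 0,"wx": 0,"wy": 0,"wz": 0,"claw": 1},
  {"tx": 0,"ty": -0.3,"tz": 0,"wx": 0,"wy": 0,"wz": 0,"claw": 1},
  {"tx": 0,"ty": -0.18,"tz": 0,"wx": 0,"wy": 0,"wz": 0,"claw": 1},
  {"tx": 0,"ty": 0,"tz": 0,"wx": 0,"wy": 0,"wz": 0,"claw": 1},
  {"tx": 0,"ty": 0,"tz": 0,"wx": 0,"wy": 0,"wz": 0,"claw": 1},
])

```text
clock: 26.2
tool_pos: [0.5255, -0.2338, 0.1947]
eef_rot: [0.995, -0.104, -0.002, 0.0]
contact_force: [-0.2, 0.9, 0.2]
opening: 1.0
finger_force: 0.0
```

Run:
```python
from h import *
s=snap('wrist','w9.png');print(r.get_state()['tool_pos'],r.get_state()['eef_rot'])
def bar(s,c,lo,hi,R=.17):
    W=cloud(s);z=W[...,2]
    h=cv2.cvtColor(s['image'],cv2.COLOR_BGR2HSV)
    m=(z>lo)&(z<hi)&(abs(W[...,0]-c[0])<R)&(abs(W[...,1]-c[1])<.06)&(h[...,1]>90)
    n,l,st,_=cv2.connectedComponentsWithStats(m.astype(np.uint8));i=1+st[1:,4].argmax()
    p=W[l==i];q=p[:,:2].astype(np.float32);print(st[i],p[:,2].mean(),cv2.minAreaRect(q))
bar(s,(.526,-.236),.011,.021); bar(snap('top'),(.526,-.236),.011,.021)
```

```text
[ 0.52559607 -0.23363689  0.19476659] [ 9.94573282e-01 -1.04011106e-01 -2.33461228e-03  4.75464983e-04]
[ 266   46   30  253 6806] 0.015595237326983358 ((0.5258330702781677, -0.23772670328617096), (0.028970519080758095, 0.27856287360191345), 77.51924133300781)
[346 246  18  33 113] 0.015973862975786055 ((0.43190205097198486, -0.22491565346717834), (0.012025827541947365, 0.09264135360717773), 73.6160659790039)
```

View pics/w9.png

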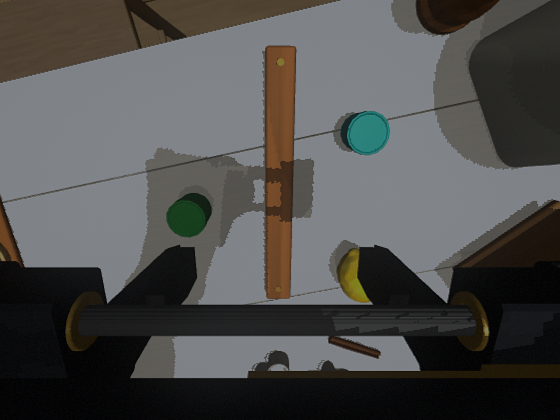

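The bar is at (280,172), with its dots at (280,62) and (279,290). The lemon (365,275) and the green tin (188,217) are outside the fingers' span. I grip the bar at its middle.

Call:
drive_tool([
  {"tx": 0,"ty": -0.12,"tz": -0.6,"wx": 0,"wy": 0,"wz": -0.01,"claw": 0.6},
  {"tx": 0,"ty": 0,"tz": -1,"wx": 0,"wy": 0,"wz": 0,"claw": 0.4},
  {"tx": 0,"ty": 0,"tz": -1,"wx": 0,"wy": 0,"wz": 0,"claw": 0.3},
  {"tx": 0,"ty": 0,"tz": -1,"wx": 0,"wy": 0,"wz": 0,"claw": 0.3},
  {"tx": 0,"ty": 0,"tz": -1,"wx": 0,"wy": 0,"wz": 0,"claw": 0.3},
  {"tx": 0,"ty": 0,"tz": -0.6,"wx": 0,"wy": 0,"wz": 0,"claw": 0.3},
  {"tx": 0,"ty": 0,"tz": -0.4,"wx": 0,"wy": 0,"wz": 0,"claw": 0.3},
  {"tx": 0,"ty": 0,"tz": -0.2,"wx": 0,"wy": 0,"wz": 0,"claw": 0.3},
])

```text
clock: 27.1
tool_pos: [0.5253, -0.2379, 0.02]
eef_rot: [0.994, -0.11, -0.003, 0.001]
contact_force: [0.2, -0.2, 0.4]
opening: 0.651
finger_force: 0.0
```

Call:
drive_tool([
  {"tx": 0,"ty": 0,"tz": -0.18,"wx": 0,"wy": 0,"wz": 0,"claw": 0.3},
  {"tx": 0,"ty": 0,"tz": -0.1,"wx": 0,"wy": 0,"wz": 0,"claw": 0.3},
  {"tx": 0,"ty": 0,"tz": 0,"wx": 0,"wy": 0,"wz": 0,"claw": 0},
  {"tx": 0,"ty": 0,"tz": 0,"wx": 0,"wy": 0,"wz": 0,"claw": -0.2},
  {"tx": 0,"ty": 0,"tz": 0,"wx": 0,"wy": 0,"wz": 0,"claw": -0.4},
  {"tx": 0,"ty": 0,"tz": 0,"wx": 0,"wy": 0,"wz": 0,"claw": -0.6},
  {"tx": 0,"ty": 0,"tz": 0,"wx": 0,"wy": 0,"wz": 0,"claw": -0.7},
  {"tx": 0,"ty": 0,"tz": 0,"wx": 0,"wy": 0,"wz": 0,"claw": -0.7},
], force=30)

```text
clock: 27.9
tool_pos: [0.5257, -0.2385, 0.0128]
eef_rot: [0.994, -0.11, -0.002, 0.001]
contact_force: [-0.5, 0.6, 4.9]
opening: 0.332
finger_force: 30.0
```

Call:
drive_tool([
  {"tx": 0,"ty": 0,"tz": 0.15,"wx": 0,"wy": 0,"wz": 0,"claw": -0.7},
  {"tx": 0,"ty": 0,"tz": 0.35,"wx": 0,"wy": 0,"wz": 0,"claw": -0.7},
  {"tx": 0,"ty": 0,"tz": 0.6,"wx": 0,"wy": 0,"wz": 0,"claw": -0.7},
  {"tx": 0,"ty": 0,"tz": 0.9,"wx": 0,"wy": 0,"wz": 0,"claw": -0.7},
  {"tx": 0,"ty": 0,"tz": 1,"wx": 0,"wy": 0,"wz": 0,"claw": -0.7},
  {"tx": 0,"ty": 0.3,"tz": 0.7,"wx": 0,"wy": 0,"wz": 0,"claw": -0.7},
  {"tx": 0,"ty": 0.6,"tz": 0.2,"wx": 0,"wy": 0,"wz": 0,"claw": -0.7},
  {"tx": 0,"ty": 0.8,"tz": 0,"wx": 0,"wy": 0,"wz": 0.02,"claw": -0.7},
])

```text
clock: 28.7
tool_pos: [0.526, -0.189, 0.1315]
eef_rot: [0.995, -0.101, -0.001, 0.002]
contact_force: [0.2, 0.5, -1.2]
opening: 0.332
finger_force: 30.0
```

Call:
drive_tool([
  {"tx": -0.06,"ty": 0.9,"tz": 0,"wx": 0,"wy": 0,"wz": 0.02,"claw": -0.7},
  {"tx": -0.06,"ty": 0.9,"tz": 0,"wx": 0,"wy": 0,"wz": 0.02,"claw": -0.7},
  {"tx": -0.06,"ty": 0.9,"tz": 0,"wx": 0,"wy": 0,"wz": 0.01,"claw": -0.7},
  {"tx": -0.06,"ty": 0.9,"tz": 0,"wx": 0,"wy": 0,"wz": 0,"claw": -0.7},
  {"tx": -0.06,"ty": 0.9,"tz": 0,"wx": 0,"wy": 0,"wz": 0,"claw": -0.7},
  {"tx": -0.06,"ty": 0.9,"tz": 0,"wx": 0,"wy": 0,"wz": 0,"claw": -0.7},
  {"tx": -0.06,"ty": 0.9,"tz": 0,"wx": 0,"wy": 0,"wz": 0,"claw": -0.7},
  {"tx": 0,"ty": 0.9,"tz": 0,"wx": 0,"wy": 0,"wz": 0,"claw": -0.7},
])

```text
clock: 29.5
tool_pos: [0.5123, 0.0293, 0.1299]
eef_rot: [0.997, -0.074, -0.002, 0.001]
contact_force: [-0.3, 0.3, -1.2]
opening: 0.337
finger_force: 30.0
```

Call:
drive_tool([
  {"tx": 0,"ty": 0.8,"tz": 0,"wx": 0,"wy": 0,"wz": 0,"claw": -0.7},
  {"tx": 0,"ty": 0.8,"tz": 0,"wx": 0,"wy": 0,"wz": 0,"claw": -0.7},
  {"tx": 0,"ty": 0.8,"tz": 0,"wx": 0,"wy": 0,"wz": 0,"claw": -0.7},
  {"tx": 0,"ty": 0.6,"tz": 0,"wx": 0,"wy": 0,"wz": 0,"claw": -0.7},
  {"tx": 0,"ty": 0.4,"tz": 0,"wx": 0,"wy": 0,"wz": 0,"claw": -0.7},
  {"tx": 0,"ty": 0.2,"tz": 0,"wx": 0,"wy": 0,"wz": 0,"claw": -0.7},
  {"tx": 0,"ty": 0,"tz": 0,"wx": 0,"wy": 0,"wz": 0,"claw": -0.7},
  {"tx": 0,"ty": 0,"tz": 0,"wx": 0,"wy": 0,"wz": 0,"claw": -0.7},
])

```text
clock: 30.3
tool_pos: [0.5129, 0.1351, 0.1295]
eef_rot: [0.997, -0.074, -0.002, 0.001]
contact_force: [0.6, -0.7, -1.7]
opening: 0.337
finger_force: 30.0
```

Run:
```python
from h import *
d=np.load('/tmp/w8.png.npz');W=cloud(d);z=W[...,2]
m=(z>.054)&(z<.068)&(abs(W[...,1]-.135)<.07)&(W[...,0]>.3)&(W[...,0]<.7)
n,l,st,c=cv2.connectedComponentsWithStats(m.astype(np.uint8))
for i in range(1,n):
    if st[i,4]>20: p=W[l==i];print(st[i],p.mean(0).round(4),p.min(0).round(4),p.max(0).round(4))
# saddle far edge/near edge pixel
s=snap('wrist','w10.png');print(r.get_state()['tool_pos'],r.get_state()['eef_rot'])
```

```text
[185  28  17  23 334] [0.6498 0.1442 0.0593] [0.6423 0.138  0.054 ] [0.6585 0.1519 0.0621]
[257  28  16  23 317] [0.6411 0.0867 0.0596] [0.6336 0.0802 0.0542] [0.6497 0.0933 0.0625]
[0.51285925 0.13495444 0.12947101] [ 0.99721886 -0.07448022 -0.00224166  0.00148629]
```

View pics/w10.png

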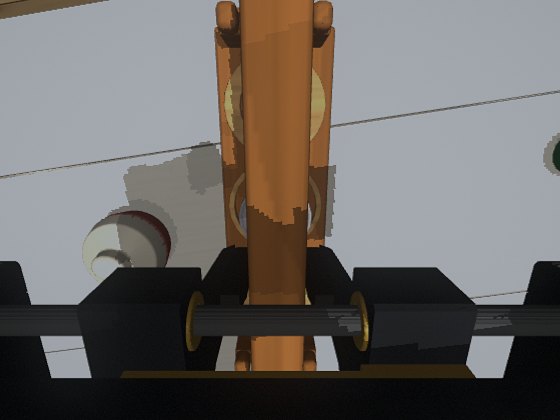

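The bar is held over the rack, centred between the far cheeks (228,15) and (322,15). The timer (128,245) is clear. I lower it.

Call:
drive_tool([
  {"tx": 0,"ty": 0.02,"tz": -0.4,"wx": 0,"wy": 0,"wz": 0,"claw": -0.7},
  {"tx": 0,"ty": 0,"tz": -0.6,"wx": 0,"wy": 0,"wz": 0,"claw": -0.7},
  {"tx": 0,"ty": 0,"tz": -0.5,"wx": 0,"wy": 0,"wz": 0,"claw": -0.7},
  {"tx": 0,"ty": 0,"tz": -0.3,"wx": 0,"wy": 0,"wz": 0,"claw": -0.7},
  {"tx": 0,"ty": 0,"tz": -0.2,"wx": 0,"wy": 0,"wz": 0,"claw": -0.7},
  {"tx": 0,"ty": 0,"tz": -0.15,"wx": 0,"wy": 0,"wz": 0,"claw": -0.7},
  {"tx": 0,"ty": 0,"tz": -0.1,"wx": 0,"wy": 0,"wz": 0,"claw": -0.7},
  {"tx": 0,"ty": 0,"tz": -0.04,"wx": 0,"wy": 0,"wz": 0,"claw": -0.7},
])

```text
clock: 31.15
tool_pos: [0.513, 0.137, 0.0607]
eef_rot: [0.997, -0.074, -0.002, 0.001]
contact_force: [-0.2, -0.2, -0.4]
opening: 0.334
finger_force: 30.0
```

Call:
drive_tool([
  {"tx": 0,"ty": 0,"tz": 0,"wx": 0,"wy": 0,"wz": 0,"claw": -0.7},
  {"tx": 0,"ty": 0,"tz": 0,"wx": 0,"wy": 0,"wz": 0,"claw": -0.7},
  {"tx": 0,"ty": 0,"tz": 0,"wx": 0,"wy": 0,"wz": 0,"claw": -0.7},
  {"tx": 0,"ty": 0,"tz": 0,"wx": 0,"wy": 0,"wz": 0,"claw": -0.7},
  {"tx": 0,"ty": 0,"tz": 0,"wx": 0,"wy": 0,"wz": 0,"claw": -0.7},
  {"tx": 0,"ty": 0,"tz": 0,"wx": 0,"wy": 0,"wz": 0,"claw": -0.7},
  {"tx": 0,"ty": 0,"tz": 0,"wx": 0,"wy": 0,"wz": 0,"claw": -0.7},
  {"tx": 0,"ty": 0,"tz": 0,"wx": 0,"wy": 0,"wz": 0,"claw": -0.7},
])

```text
clock: 31.95
tool_pos: [0.5128, 0.137, 0.0607]
eef_rot: [0.997, -0.074, -0.002, 0.001]
contact_force: [-0.1, 0.1, -0.9]
opening: 0.336
finger_force: 30.0
```

Call:
drive_tool([
  {"tx": 0,"ty": -0.05,"tz": -0.02,"wx": 0,"wy": 0,"wz": 0,"claw": -0.7},
  {"tx": 0,"ty": 0,"tz": 0,"wx": 0,"wy": 0,"wz": 0,"claw": -0.7},
  {"tx": 0,"ty": 0,"tz": 0,"wx": 0,"wy": 0,"wz": 0,"claw": -0.7},
  {"tx": 0,"ty": 0,"tz": 0,"wx": 0,"wy": 0,"wz": 0,"claw": -0.25},
  {"tx": 0,"ty": 0,"tz": 0,"wx": 0,"wy": 0,"wz": 0,"claw": 0},
  {"tx": 0,"ty": 0,"tz": 0,"wx": 0,"wy": 0,"wz": 0,"claw": 0.2},
  {"tx": 0,"ty": 0,"tz": 0,"wx": 0,"wy": 0,"wz": 0,"claw": 0.3},
  {"tx": 0,"ty": 0,"tz": 0.2,"wx": 0,"wy": 0,"wz": 0,"claw": 0.3},
])

```text
clock: 32.75
tool_pos: [0.5124, 0.1354, 0.0658]
eef_rot: [0.997, -0.074, -0.003, 0.001]
contact_force: [-0.3, -0.1, 0.0]
opening: 0.649
finger_force: 0.0
```

Call:
drive_tool([
  {"tx": 0,"ty": 0,"tz": 0.5,"wx": 0,"wy": 0,"wz": 0,"claw": 0.4},
  {"tx": 0,"ty": 0,"tz": 1,"wx": 0,"wy": 0,"wz": 0,"claw": 0.6},
  {"tx": 0,"ty": 0,"tz": 1,"wx": 0,"wy": 0,"wz": 0,"claw": 1},
  {"tx": 0,"ty": 0,"tz": 1,"wx": 0,"wy": 0,"wz": 0,"claw": 1},
  {"tx": 0,"ty": 0,"tz": 1,"wx": 0,"wy": 0,"wz": 0,"claw": 1},
  {"tx": 0,"ty": 0,"tz": 1,"wx": 0,"wy": 0,"wz": 0,"claw": 1},
  {"tx": 0,"ty": 0,"tz": 0.6,"wx": 0,"wy": 0,"wz": 0,"claw": 1},
  {"tx": 0,"ty": 0,"tz": 0,"wx": 0,"wy": 0,"wz": 0,"claw": 1},
])

```text
clock: 33.55
tool_pos: [0.5143, 0.1358, 0.2519]
eef_rot: [0.997, -0.074, 0.001, -0.0]
contact_force: [0.4, 0.2, -0.2]
opening: 0.998
finger_force: 0.0
```

Run:
```python
from h import *
s=snap('wrist','w11.png');print(r.get_state()['tool_pos'])
W=cloud(s);z=W[...,2];C=np.array([.5125,.1355]);a=np.radians(-8.5);e=np.array([np.cos(a),np.sin(a)]);n=np.array([-e[1],e[0]])
X=(W[...,:2]-C)@e;Y=(W[...,:2]-C)@n
m=(z>.056)&(z<.07)&(abs(Y)<.021)&(abs(X)<.16);p=W[m]
print(m.sum(),p[:,2].mean(),X[m].min(),X[m].max(),Y[m].min(),Y[m].max())
for lo,hi in((-.14,-.1),(-.02,.02),(.1,.14)):
    k=m&(X>lo)&(X<hi);print(lo,k.sum(),z[k].mean() if k.any() else 0,np.median(Y[k]) if k.any() else 0)
k=(z>.055)&(z<.067)&(abs(Y)>.021)&(abs(Y)<.04)&(abs(X)>.11)&(abs(X)<.16)
for sx in(-1,1):
  for sy in(-1,1):
    j=k&(X*sx>0)&(Y*sy>0); print(sx,sy,j.sum(),X[j].mean() if j.any() else 0,Y[j].mean() if j.any() else 0,(X[j].min(),X[j].max()) if j.any() else 0)
```

```text
[0.51326328 0.13566494 0.25023527]
6502 0.06253094124663762 -0.13846814498000834 0.1402795834536185 -0.016089385968886618 0.014603310767688013
-0.14 647 0.06255764534423773 -0.0008681430642423091
-0.02 922 0.06252117842895262 -0.0006667434432584474
0.1 1216 0.06250720251079342 -0.00047041675700245375
-1 -1 115 -0.13263036996100933 -0.029324939938730726 (np.float64(-0.14121084063537984), np.float64(-0.12618570776006519))
-1 1 112 -0.13267985693170445 0.028940809820621603 (np.float64(-0.14129585327537023), np.float64(-0.12612725186693155))
1 -1 197 0.1347084685060699 -0.02864756430070215 (np.float64(0.12711056276963967), np.float64(0.14229530766092127))
1 1 202 0.13472813944997158 0.029632231836299438 (np.float64(0.1275087770472248), np.float64(0.14241515047075606))
```

View pics/w11.png

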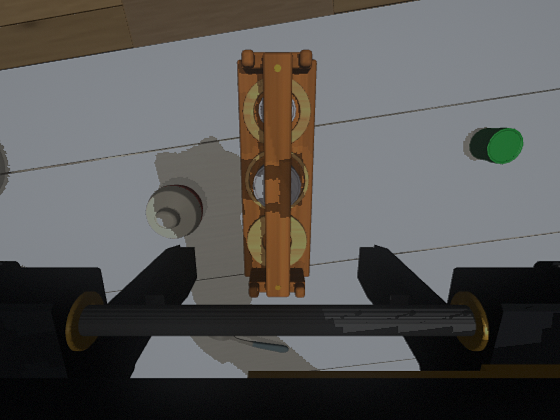

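The bar lies level from (277,55) to (277,295), in both saddles and centred to about 1 mm. The timer (175,212) stands undisturbed and the gripper is clear.

```bash
python3 -c "
from plant import workorder;print(workorder.finish_job())"
```

```text
the job is handed in; nothing more can be done
None
```

The job is handed in after about 34 s on the robot's clock: all three tins stand in their own ring seats, and the keeper bar lies level in both saddles, centred to about 1 mm, with the gripper open and clear.

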